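Open up the coin tote at the stock-room desk

ROBOT

A 6-joint arm with a two-finger parallel gripper is mounted at the origin on the work surface. World frame = base frame: x ahead of the robot, y to its left, z up, the work surface at z = 0. Lengths are in mm, angles in rad, forces in N, time in s.
With the tool pointing down it reaches from about 275 to 1000 mm from the base axis. Payload 8.4 kg.
Tool frame: the origin (TCP) lies between the finger pads; the fingertips stand 22 mm ahead of it and the grasp point (between the pads) lies 3 mm ahead of it; z points along the fingers, y is the line along which they close (so a half turn about z gives the same grasp; the last joint's range is limited). The gripper opens to 85 mm and grips with 20 to 120 N. Pads are 22 mm wide; open, the fingers measure 114 mm over their backs; the gripper's body (76 mm by 85 mm) begins 54 mm behind the grasp point. The pads swing forward as they close: fully open they stand 13 mm farther back than shut.
Start: joints at [-1.199, 0.353, 1.633, -0, 1.155, -0.002], TCP at [228.221, -581.845, 253.281] pointing down, gripper open.
Joint ranges: [-2.63, 2.63], [-0.92, 2.1], [0.06, 2.66], [-1.3, 4.44], [0, 2.69], [-3.02, 3.02]. Speed limits (rad/s): [2.22, 2.22, 2.79, 3.14, 3.14, 3.14].

INTERFACE

Orientations are given as [roll, pitch, yaw] about the fixed x, y, z axes, in that order (R = Rz(yaw) Ry(pitch) Rx(roll)).
In Python, from rig import r, grab_frame gives the robot as it stands.
- The arm moves only by the shell command python3 -m inch 'ROWS' [FORCE]. ROWS is JSON, a list of rows, each a list of 7 numbers: the turn, a rotation vector about the tool's x, y, z as a fraction of full scale, then the shift along the tool's x, y, z as a fraction of full scale, then the closure, from 0 (fully open) to 1 (shut). In form: [[rx, ry, rz, dx, dy, dz, fingers], ...]. A call has 1 to 8 rows; each row shifts and turns the commanded pose from where the row before left it, along the tool's axes as they then stand; what a row does not reach is not made up. Full scale, the value 1, is 2.5 cm for a shift and pi rad for a turn. A row lasts 1/12 s, in which the tool goes at most 41.7 mm and 7.16 degrees, less where a joint would pass 70% of its speed; a pose out of reach is approached as far as the arm can. A call with a number of a shift or a turn outside -1 to 1 is refused whole. A call with a gripper value outside its range is refused whole. The fingers move at their own pace and stop on an object; FORCE is the grip in N (left out, the last holds). Time passes only in rows, so rows that do not move let the fingers close. It gives the time, the measured TCP pose, the force, the opening and the grip force at its end, in the units of the state.
- r.sense(): the state, without advancing time (a new reading comes with each control period).
- grab_frame(name): name is "scene" or "top" or "wrist"; returns a dict with "pixels" (384x512x3 uint8, red, green, blue), "z_map" (384x512 float32, mm along the optical axis (not along the pixel's ray), 0 where there is no reading), "vertical_fov" (degrees; the focal length in pixels is half the picture's height over the tangent of half this angle, whatever the lens; pixels are square), "cx", "cy" (the principal point, pixels), "dist" ([k1, k2, p1, p2, k3] as OpenCV has them; the pictures are not rectified), "cam_to_world" (4x4, takes a point from camera to world coordinates). Camera axes: x right, y down, z forward; pixel columns grow to the right and rows downward; lengths in mm; the calibration is good to about 2 mm. A picture is of the moment at which its call begins.
- r.sign_off(): hands the job in; it is judged then, once.
The state is a dict: "clock": time; "qpos": joint angles; "qvel": joint speeds; "joint_efforts": joint torques, N m; "eef_pos": TCP position; "tcp_rot": TCP orientation; "contact_force": force on the tool from outside, world axes, zero at the start; "wrist_torque": the same for the moment, N m; "opening": opening from 0.0 (shut) to 1.0 (fully open); "grasp_force": force on a finger pad.
Only numpy, scipy, OpenCV 4.12 (cv2) and the standard library are available. Lean on these libraries where they do the work, as an engineer would, in place of code of your own. Each camera call takes 0.05 s, during which the arm holds its last target. There are 200 camera calls.

TASK

Unpack the oblong white tote on the stock-room desk: lift off its lid and lay it on the cork mat, then lift out the grey coin tray from inside and stand it on the mat beside the lid. Both should end flat and right way up on the mat, set down gently rather than dropped, with the tote left standing where it is and the other desk things left alone.

Things in the scene. Friction and masses are not known exactly. Their poses are not given: they have to be found in the camera images.
- tote: Open white plastic tote, 180 (x) x 120 (y) x 75 mm high, walls and floor 4 mm, loose on the desk, 0.8 kg. Origin: centre of its underside. It holds the tray and is closed by the lid; all three start with the same axes. Stands left or right of the centre line, the mat on the other side.
- lid: White lid, lifts straight off: 194 (x) x 134 (y) mm, open below; an 18 mm skirt fits loosely (4 mm a side) round the tote's rim, a 4 mm plate rests on the rim. Origin: centre of the skirt's lower edge (57 mm above the tote's origin at the start), z up. Grey bridge handle on top: 14 mm thick in x, 70 long in y, top 62 mm above the origin, crossbar 22 mm tall, gap below. 0.18 kg.
- tray: Grey tray on the tote's floor under the lid, 8 mm play a side: 156 (x) x 96 (y) mm, walls 34 high, 3 thick. Origin: centre of its underside (4 mm above the tote's at the start). Central bridge handle: 14 mm thick in x, 70 long in y, top 66 mm above the origin (5 mm below the tote's rim), crossbar 22 mm tall, gap below. Floor ribs 12 mm high at x = +-42. 0.22 kg.
- mat: Cork desk mat, fixed, 240 (x) x 340 (y) x 4 mm thick. Origin: centre of its underside on the desk, so its top face is at z = 4 mm. There is room for lid and tray side by side along y.
- small_tote: Bystander: small square white tote with its lid fastened, 100 x 100 mm and 116 mm high with its handle, at the far side of the desk. Origin: centre of its underside.
- pen_cup: Bystander: dark round steel pen cup, 72 mm across, 90 mm high (135 mm with pens). Origin: centre of its underside.
- stapler: Bystander: black stapler, 140 x 36 x 52 mm. Origin: centre of its underside.
Things that resemble listed ones, but are neither listed nor needed, are in the scene too. What is shaped like the lid but blue or turquoise is not meant.

How it is judged (in metres and radians):
On the way, in this order (a step that is already met when the one before it is completed fails the run):
1. the lid lies flat, right way up and released on the mat, the tray still inside the tote (x of lid in the frame of mat between -0.12 and 0.12 m and y of lid in the frame of mat between -0.17 and 0.17 m and z of lid in the frame of mat below 0.012 m and angle between lid's own z axis and vertical below 0.17 rad and linear speed of lid below 0.03 m/s and contact force between lid and the fingers below 0.1 N and horizontal distance between tray and tote below 0.03 m and z of tray in the frame of tote below 0.02 m), for 0.2 s.
2. the tray stands flat and released on the mat beside the lid (x of tray in the frame of mat between -0.12 and 0.12 m and y of tray in the frame of mat between -0.17 and 0.17 m and z of each of tray, lid in the frame of mat below 0.012 m and angle between each of tray, lid's own z axis and vertical below 0.17 rad and linear speed of each of tray, lid below 0.03 m/s and contact force between each of tray, lid and the fingers below 0.1 N and x of lid in the frame of mat between -0.12 and 0.12 m and y of lid in the frame of mat between -0.17 and 0.17 m), for 0.2 s.
At the end, for the whole second after the job is handed in: Lid and tray both rest on the mat, right way up: each one's centre over the mat, its underside within 8 mm of the mat's top face (so neither lies on the other), tilted less than 10 degrees, at rest and released. The tote stands upright within 50 mm of where it started (all of step 2 and distance of tote from where it was at the start of the episode below 0.05 m and angle between tote's own z axis and vertical below 0.17 rad); the robot touches nothing.
It fails at once if the tote is pushed over or away by more than 50 mm (not (distance of tote from where it was at the start of the episode below 0.05 m and angle between tote's own z axis and vertical below 0.17 rad)).
It fails at once if a bystander is moved more than 30 mm (distance of any of small_tote, pen_cup, stapler from where it was at the start of the episode above 0.03 m).
It fails at once if lid or tray is dropped or slammed on the mat (faster than 0.8 m/s just above it) ((x of lid in the frame of mat between -0.12 and 0.12 m and y of lid in the frame of mat between -0.17 and 0.17 m and z of lid in the frame of mat below 0.05 m and linear speed of lid above 0.8 m/s) or (x of tray in the frame of mat between -0.12 and 0.12 m and y of tray in the frame of mat between -0.17 and 0.17 m and z of tray in the frame of mat below 0.05 m and linear speed of tray above 0.8 m/s)).
It also fails if it takes over 72 s, if anything falls off the work surface, if the arm or the gripper's body presses on something with over 40 N, if the wrist force passes 120 N, or if a joint passes its speed limit or range.

## Working session

There is one attempt and no reset: what is moved stays moved. The work goes in short steps, Python scripts to look and compute and a shell command to move; the robot and the scene stay as the last step left them, time stands still between calls to the robot, and variables do not carry over. Pictures are saved under pics/ and viewed, at most 10 in all, crops included, and the job is handed in when it is done.

```bash
mkdir -p pics; ls
python3 - <<'E'
from rig import r, grab_frame
import cv2,numpy as np
print(r.sense())
for n in("scene","top"):
    f=grab_frame(n); cv2.imwrite(f"pics/{n}0.png",f["pixels"][:,:,::-1]); np.savez(f"{n}0.npz",**f)
    print(n,f["vertical_fov"],f["cx"],f["cy"],f["dist"],np.round(f["cam_to_world"],3).tolist())
E
```

```text
pics
{'clock': 0.0, 'qpos': array([-1.19942265e+00,  3.53632219e-01,  1.63415614e+00, -3.14336284e-05,
        1.15524103e+00, -2.37564514e-03]), 'qvel': array([-0.00056005,  0.00062567, -0.00020463, -0.00016328,  0.00030098,
        0.00022488]), 'joint_efforts': array([ 2.19194560e-03, -6.05245185e+01, -3.42071700e+01,  9.30925148e-05,
        9.36485681e-03, -1.36434360e-05]), 'eef_pos': array([ 228.0275427 , -581.41223796,  252.56221297]), 'tcp_rot': array([-3.14015586e+00,  2.53268762e-05,  3.73762053e-01]), 'contact_force': array([ 0.36622878,  0.55175318, -0.08843107]), 'wrist_torque': array([0.01699755, 0.00884536, 0.00398317]), 'grasp_force': 0.0, 'opening': 1.0018742100371971}
scene 57.99994821301978 252.5695941990433 189.8140532613884 [-0.09540184  0.          0.          0.          0.        ] [[-0.773, 0.351, -0.529, 1011.87], [0.635, 0.429, -0.643, 753.495], [0.001, -0.832, -0.554, 611.914], [0.0, 0.0, 0.0, 1.0]]
top 53.9852414706764 253.5750164864253 190.7201044380069 [-0.00415802  0.          0.          0.          0.        ] [[-0.016, -0.997, 0.074, 425.33], [-0.999, 0.018, 0.028, 109.068], [-0.029, -0.074, -0.997, 1205.948], [0.0, 0.0, 0.0, 1.0]]
```

View pics/top0.png

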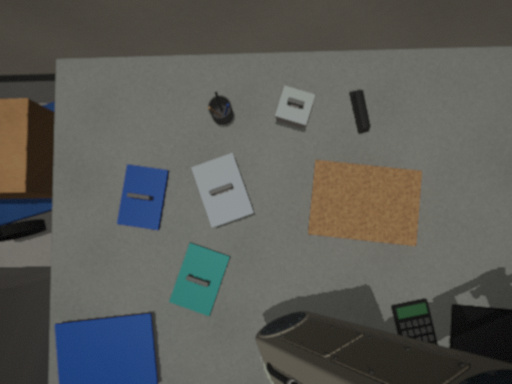

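View pics/scene0.png

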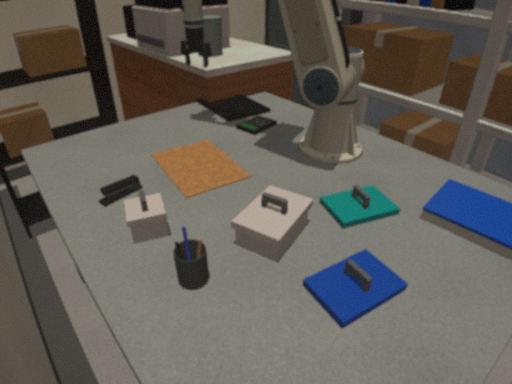

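Top view: the oblong white tote's lid is at (222,190) and the mat at (365,203). Lookalikes are the small square white tote at (295,105), blue lid (143,197), turquoise lid (200,280), and big blue box (107,350). I choose the oblong white one at (222,190), which is at (272,220) in the scene view. Next I measure it and check it in a crop.

```bash
cat > h.py <<'E'
import cv2,numpy as np
from rig import r, grab_frame
def K(f):
    F=f["pixels"].shape[0]/2/np.tan(np.radians(float(f["vertical_fov"]))/2)
    return np.array([[F,0,f["cx"]],[0,F,f["cy"]],[0,0,1]],float)
def cast(f,pts,z):
    p=cv2.undistortPoints(np.array(pts,np.float64).reshape(-1,1,2),K(f),np.array(f["dist"],float)).reshape(-1,2)
    T=f["cam_to_world"]; d=np.c_[p,np.ones(len(p))]@T[:3,:3].T; o=T[:3,3]
    return o+d*((z-o[2])/d[:,2])[:,None]
def hsv(f): return cv2.cvtColor(f["pixels"],cv2.COLOR_RGB2HSV)
def blob(mask,seed=None,close=0):
    m=mask.astype(np.uint8)*255
    if close: m=cv2.morphologyEx(m,cv2.MORPH_CLOSE,np.ones((close,close)))
    c=cv2.findContours(m,cv2.RETR_EXTERNAL,cv2.CHAIN_APPROX_NONE)[0]
    if seed: c=[k for k in c if cv2.pointPolygonTest(k,seed,False)>=0]
    return max(c,key=cv2.contourArea) if c else None
def rect(f,c,z):
    w=cast(f,c.reshape(-1,2),z)[:,:2].astype(np.float32)
    (x,y),(a,b),t=cv2.minAreaRect(w)
    if a<b: a,b,t=b,a,t+90
    return np.round([x,y,a,b,(t+90)%180-90],1)  # long side dir deg
E
python3 - <<'E'
from h import *
f=dict(np.load("top0.npz")); H=hsv(f)
print([ (p,H[p[1],p[0]].tolist()) for p in [(205,180),(240,205),(222,188),(270,180),(365,203),(295,120),(215,222)]])
b=blob((H[:,:,2]>150)&(H[:,:,1]<40),(210,200),9)
print("lid",cv2.boundingRect(b),rect(f,b,79))
m=blob((H[:,:,1]>80)&(H[:,:,0]<25),(365,203),5); print("mat",rect(f,m,4))
for n,p in dict(small=(295,105),cup=(221,112),stap=(360,110),turq=(200,280)).items(): print(n,cast(f,[p],50).round())
# handle
g=H[170:210,200:245,2]; hm=np.zeros(H.shape[:2],bool); hm[180:197,206:236]=H[180:197,206:236,2]<140
hb=blob(hm,None,3); print("handle",rect(f,hb,119))
c=f["pixels"][140:240,170:270,::-1]; cv2.imwrite("pics/crop.png",cv2.resize(c,None,fx=5,fy=5,interpolation=2))
E
```

```text
[((205, 180), [90, 9, 148]), ((240, 205), [101, 14, 151]), ((222, 188), [23, 10, 99]), ((270, 180), [34, 16, 115]), ((365, 203), [16, 123, 133]), ((295, 120), [72, 9, 144]), ((215, 222), [98, 14, 151])]
lid (205, 173, 47, 52) [486.7 226.2 123.2 123.  -71.4]
mat [ 472.9 -209.1  338.8  238.5   82.8]
small [[778.   7.  50.]]
cup [[761. 239.  50.]]
stap [[ 757. -193.   50.]]
turq [[243. 308.  50.]]
handle [511.9 233.6  76.   25.7 -71.3]
```

View pics/crop.png

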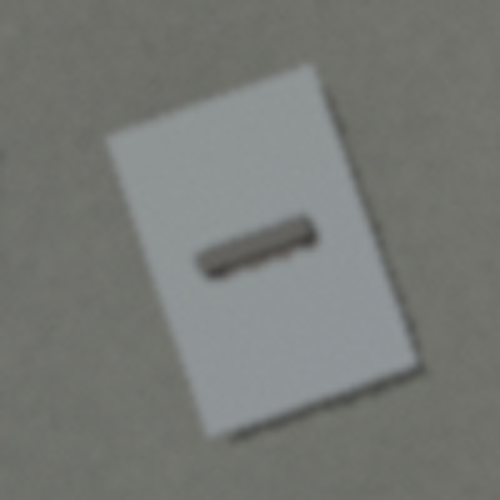

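The crop shows the oblong white lid with its grey bridge handle, corners near (192,168), (233,153), (254,214), (212,227). It is the right one. I'll refine the mask.

Run:
```python
from h import *
f=dict(np.load("top0.npz")); H=hsv(f)
for t in (128,134,138):
    b=blob((H[:,:,2]>t)&(H[:,:,1]<40),(210,200),9); R=rect(f,b,79); print(t,R)
m=H[:,:,2]<128; k=np.zeros_like(m); k[180:198,206:237]=m[180:198,206:237]
print("handle",rect(f,blob(k),119))
# depth points of handle top
u=np.argwhere(k)[:,::-1]; z=f["z_map"][u[:,1],u[:,0]]
p=cv2.undistortPoints(u.astype(float).reshape(-1,1,2),K(f),np.array(f["dist"])).reshape(-1,2)
w=(np.c_[p,np.ones(len(p))]*z[:,None])@f["cam_to_world"][:3,:3].T+f["cam_to_world"][:3,3]
w=w[(w[:,2]>108)&(w[:,2]<130)]; print("handle depth",len(w),w.mean(0),np.median(w[:,2]))
```

```text
128 [515.3 236.8 192.3 133.   18.6]
134 [515.4 236.7 191.8 131.5  18.3]
138 [515.  236.4 189.2 130.2  18.6]
handle [512.3 233.7  72.4  21.  -71.3]
handle depth 120 [515.15645741 235.44575985 118.11442899] 118.51026292905328
```

```bash
cat > go.py <<'E'
# usage: go.py x y z yawdeg : remaining shift (full-scale units, in tool axes as they stand) and turn
import sys; from h import *
from scipy.spatial.transform import Rotation as Ro
x,y,z,w=map(float,sys.argv[1:5]); s=r.sense()
R=Ro.from_euler("xyz",s["tcp_rot"]); G=Ro.from_euler("xyz",[np.pi,0,np.radians(w)])
d=R.inv().apply(np.array([x,y,z])-s["eef_pos"])/25; t=(R.inv()*G).as_rotvec()/np.pi
print("clk",round(s["clock"],2),"pos",s["eef_pos"].round(1),"rpy",np.degrees(s["tcp_rot"]).round(1),"shift",d.round(2),"turn",t.round(4),"F",s["contact_force"].round(1),"q",s["qpos"].round(2))
E
python3 -m inch '[[0,0,0,0.81,-0.94,0,0],[0,0,0,0.81,-0.94,0,0],[0,0,0,0.81,-0.94,0,0],[0,0,0,0.81,-0.94,0,0],[0,0,0,0.81,-0.94,0,0],[0,0,0,0.81,-0.94,0,0],[0,0,0,0.81,-0.94,0,0],[0,0,0,0.81,-0.94,0,0]]' 40
python3 go.py 515 236.5 250 108.5
```

```text
clock: 0.77
eef_pos: [310.4, -346.1, 253.0]
tcp_rot: [-3.141, 0.0, 0.373]
contact_force: [1.2, -0.7, -0.0]
opening: 0.999
grasp_force: 0.0
clk 0.77 pos [ 310.4 -346.1  253. ] rpy [-180.     0.    21.4] shift [ 16.12 -18.71   0.13] turn [-1.000e-04 -1.000e-04 -4.839e-01] F [ 1.2 -0.7 -0. ] q [-0.84  0.1   1.96  0.    1.08  0.35]
```

```bash
python3 -m inch '[[0,0,0,0.81,-0.94,0,0],[0,0,0,0.81,-0.94,0,0],[0,0,0,0.81,-0.94,0,0],[0,0,0,0.81,-0.94,0,0],[0,0,0,0.81,-0.94,0,0],[0,0,0,0.81,-0.94,0,0],[0,0,0,0.81,-0.94,0,0],[0,0,0,0.81,-0.94,0,0]]' >/dev/null
python3 -m inch '[[0,0,0,0.81,-0.94,0,0],[0,0,0,0.81,-0.94,0,0],[0,0,0,0.81,-0.94,0,0],[0,0,0,0.81,-0.94,0,0],[0,0,0,0.81,-0.94,0,0],[0,0,0,0.81,-0.94,0,0],[0,0,0,0.81,-0.94,0,0],[0,0,0,0.81,-0.94,0,0]]' > /dev/null
python3 -m inch '[[0,0,0,0.4,-0.45,0,0],[0,0,-0.037,0,0,0,0],[0,0,-0.037,0,0,0,0],[0,0,-0.037,0,0,0,0],[0,0,-0.037,0,0,0,0],[0,0,-0.037,0,0,0,0],[0,0,-0.037,0,0,0,0],[0,0,-0.037,0,0,0,0]]' > /dev/null
python3 -m inch '[[0,0,-0.037,0,0,0,0],[0,0,-0.037,0,0,0,0],[0,0,-0.037,0,0,0,0],[0,0,-0.037,0,0,0,0],[0,0,-0.037,0,0,0,0],[0,0,-0.037,0,0,0,0],[0,0,0,0,0,0,0]]'
python3 go.py 515 236.5 250 108.5
python3 - <<'E'
from h import *
f=grab_frame("wrist"); cv2.imwrite("pics/w1.png",f["pixels"][:,:,::-1]); np.savez("w1.npz",**f); print(f["cam_to_world"].round(3), f["vertical_fov"])
E
```

```text
clock: 3.35
eef_pos: [479.6, 134.3, 253.1]
tcp_rot: [-3.141, 0.0, 1.89]
contact_force: [-0.3, -1.0, -0.7]
opening: 1.0
grasp_force: 0.0
clk 3.35 pos [479.6 134.3 253.1] rpy [-180.     0.   108.3] shift [3.44 2.63 0.12] turn [-0.0002  0.     -0.0012] F [-0.3 -1.  -0.7] q [ 0.27  0.16  1.9  -0.    1.09 -0.05]
[[ 9.49000e-01  2.98000e-01  9.80000e-02  4.53819e+02]
 [ 3.14000e-01 -9.00000e-01 -3.02000e-01  2.11303e+02]
 [-2.00000e-03  3.18000e-01 -9.48000e-01  3.72371e+02]
 [ 0.00000e+00  0.00000e+00  0.00000e+00  1.00000e+00]] 67.9813880610957
```

View pics/w1.png

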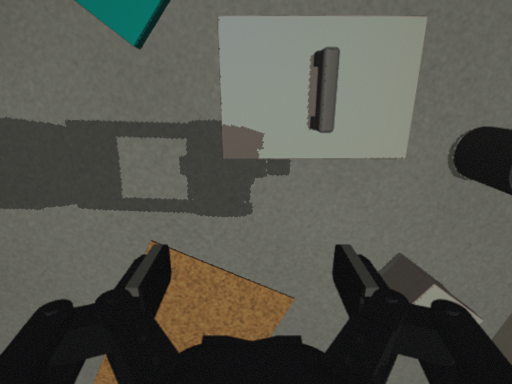

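Wrist view: the white lid has corners at (219,16), (426,18), (407,158), (223,157), and its grey handle top runs from (332,48) to (325,131). I refine with this view.

Run:
```python
from h import *
f=dict(np.load("w1.npz")); H=hsv(f)
print(cast(f,[(219,16),(426,18),(407,158),(223,157)],79)[:,:2].round(1).tolist(), cast(f,[(219,16),(426,18),(407,158),(223,157)],79)[:,:2].mean(0))
z=f["z_map"]; u=np.argwhere(z[30:150,290:360]>0)[:,::-1]+[290,30]
p=cv2.undistortPoints(u.astype(float).reshape(-1,1,2),K(f),np.array(f["dist"])).reshape(-1,2)
w=(np.c_[p,np.ones(len(p))]*z[u[:,1],u[:,0]][:,None])@f["cam_to_world"][:3,:3].T+f["cam_to_world"][:3,3]
w=w[(w[:,2]>112)&(w[:,2]<126)]; print(len(w),cv2.minAreaRect(w[:,:2].astype(np.float32)),np.median(w[:,2]))
```

```text
[[403.9, 266.7], [584.1, 325.8], [628.9, 202.8], [444.7, 142.7]] [515.38945931 234.49710591]
1417 ((515.2594604492188, 234.5094451904297), (15.270689010620117, 69.44346618652344), 19.196001052856445) 117.30843755373593
```

```bash
python3 -m inch '[[0,0,-0.0015,0.84,0.655,0,0],[0,0,0,0.84,0.655,0,0],[0,0,0,0.84,0.655,0,0],[0,0,0,0.84,0.655,0,0],[0,0,0,0,0,1,0],[0,0,0,0,0,1,0],[0,0,0,0,0,1,0],[0,0,0,0,0,0.5,0]]' >/dev/null
python3 -m inch '[[0,0,0,0,0,0,0],[0,0,0,0,0,0,0]]' >/dev/null
python3 go.py 515.3 235 110 108.6
```

```text
clk 4.23 pos [515.6 234.7 165.3] rpy [-179.9    0.   108.1] shift [ 0.02 -0.    2.21] turn [-0.0005  0.0001 -0.0028] F [0.8 1.  0.8] q [ 0.42  0.36  1.84 -0.    0.94  0.11]
```

```bash
python3 -m inch '[[0,0,-0.0025,0,0,0.5,0],[0,0,0,0,0,0.5,0],[0,0,0,0,0,0.5,0],[0,0,0,0,0,0.5,0],[0,0,0,0,0,0.2,0],[0,0,0,0,0,0,0],[0,0,0,0,0,0,0]]' >/dev/null
python3 go.py 515.3 235 110 108.6
python3 -m inch '[[0,0,0,0,0,0,1],[0,0,0,0,0,0,1],[0,0,0,0,0,0,1],[0,0,0,0,0,0,1],[0,0,0,0,0,0,1],[0,0,0,0,0,0,1],[0,0,0,0,0,0,1],[0,0,0,0,0,0,1]]' 50
python3 go.py 515.3 235 110 108.6
```

```text
clk 4.82 pos [516.5 235.2 111.8] rpy [179.9  -0.  108.7] shift [ 0.01 -0.05  0.07] turn [ 0.0003 -0.      0.0004] F [-0.8  0.8  0.2] q [0.42 0.44 1.87 0.   0.83 0.1 ]
clock: 5.48
eef_pos: [516.1, 235.2, 111.1]
tcp_rot: [3.141, -0.0, 1.897]
contact_force: [0.3, -0.2, 3.3]
opening: 0.157
grasp_force: 50.0
clk 5.48 pos [516.1 235.2 111.1] rpy [180.   -0.  108.7] shift [ 0.   -0.03  0.04] turn [ 0.0001 -0.      0.0006] F [ 0.3 -0.2  3.3] q [0.42 0.44 1.87 0.   0.83 0.1 ]
```

```bash
python3 -m inch '[[0,0,0,0,0,-0.2,1],[0,0,0,0,0,-0.3,1],[0,0,0,0,0,-0.4,1],[0,0,0,0,0,-0.5,1],[0,0,0,0,0,-0.6,1],[0,0,0,0,0,-0.8,1],[0,0,0,0,0,-0.8,1],[0,0,0,0,0,-0.6,1]]' >/dev/null
python3 -m inch '[[0,0,0,0,0,-0.2,1],[0,0,0,0,0,0,1],[0,0,0,0,0,0,1]]' 
python3 go.py 463 -288.4 215 82.8
python3 - <<'E'
from h import *
for n in("scene","top"):
    f=grab_frame(n); cv2.imwrite(f"pics/{n}2.png",f["pixels"][:,:,::-1]); np.savez(f"{n}2.npz",**f)
E
```

```text
clock: 6.4
eef_pos: [515.7, 234.9, 220.7]
tcp_rot: [3.142, -0.0, 1.897]
contact_force: [-0.8, 0.8, -2.0]
opening: 0.157
grasp_force: 49.2
clk 6.4 pos [515.7 234.9 220.7] rpy [180.   -0.  108.7] shift [-19.15  -8.71   0.23] turn [ 0.    -0.     0.144] F [-0.8  0.8 -2. ] q [ 0.42  0.3   1.79 -0.    1.05  0.1 ]
```

View pics/scene2.png

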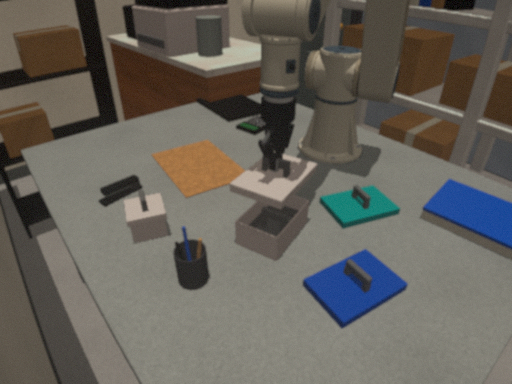

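The scene shows the lid held at (273,178) above the open tote at (272,222), which stayed in place. I carry the lid to the mat.

```bash
python3 -m inch '[[0,0,0,-0.4,-0.18,0,1],[0,0,0,-0.8,-0.363,0,1],[0,0,0,-0.8,-0.363,0,1],[0,0,0,-0.8,-0.363,0,1],[0,0,0,-0.8,-0.363,0,1],[0,0,0,-0.8,-0.363,0,1],[0,0,0,-0.8,-0.363,0,1],[0,0,0,-0.8,-0.363,0,1]]' >/dev/null
python3 -m inch '[[0,0,0,-0.8,-0.363,0,1],[0,0,0,-0.8,-0.363,0,1],[0,0,0,-0.8,-0.363,0,1],[0,0,0,-0.8,-0.363,0,1],[0,0,0,-0.8,-0.363,0,1],[0,0,0,-0.8,-0.363,0,1],[0,0,0,-0.8,-0.363,0,1],[0,0,0,-0.8,-0.363,0,1]]' >/dev/null
python3 -m inch '[[0,0,0,-0.8,-0.363,0,1],[0,0,0,-0.8,-0.363,0,1],[0,0,0,-0.8,-0.363,0,1],[0,0,0,-0.8,-0.363,0,1],[0,0,0,-0.8,-0.363,0,1],[0,0,0,-0.8,-0.363,0,1],[0,0,0,-0.8,-0.363,0,1],[0,0,0,-0.4,-0.18,0,1]]' >/dev/null
python3 -m inch '[[0,0,0.02,0,0,0,1],[0,0,0.036,0,0,0,1],[0,0,0.036,0,0,0,1],[0,0,0.036,0,0,0,1],[0,0,0.016,0,0,0,1],[0,0,0,0,0,0,1],[0,0,0,0,0,0,1]]'
python3 go.py 463 -288.4 58 82.8
```

```text
clock: 9.08
eef_pos: [465.4, -267.4, 220.3]
tcp_rot: [-3.141, -0.0, 1.447]
contact_force: [0.2, -0.5, -1.9]
opening: 0.151
grasp_force: 49.1
clk 9.08 pos [ 465.4 -267.4  220.3] rpy [-179.9   -0.    82.9] shift [-0.85  0.01  6.49] turn [-0.0003 -0.0001  0.0006] F [ 0.2 -0.5 -1.9] q [-0.52  0.25  1.85  0.    1.04 -0.4 ]
```

```bash
python3 -m inch '[[0,0,0,-0.45,0,0.4,1],[0,0,0,-0.4,0,0.8,1],[0,0,0,0,0,0.8,1],[0,0,0,0,0,0.8,1],[0,0,0,0,0,0.8,1],[0,0,0,0,0,0.8,1],[0,0,0,0,0,0.8,1],[0,0,0,0,0,0.5,1]]' >/dev/null
python3 -m inch '[[0,0,0,0,0,0.2,1],[0,0,0,0,0,0,1],[0,0,0,0,0,0,1]]' >/dev/null
python3 go.py 463 -288.4 58 82.8
```

```text
clk 10.0 pos [ 463.2 -289.    73.3] rpy [-180.    -0.    82.8] shift [ 0.02 -0.01  0.61] turn [-0.0001 -0.      0.0002] F [-0.7  0.1 -2. ] q [-0.56  0.47  1.94 -0.    0.73 -0.44]
```

```bash
python3 -m inch '[[0,0,0,0,0,0.15,1],[0,0,0,0,0,0.15,1],[0,0,0,0,0,0.12,1],[0,0,0,0,0,0.08,1],[0,0,0,0,0,0.04,1],[0,0,0,0,0,0,1],[0,0,0,0,0,0,1]]' 
python3 go.py 463 -288.4 58 82.8
```

```text
clock: 10.58
eef_pos: [463.3, -288.7, 59.8]
tcp_rot: [3.142, 0.0, 1.445]
contact_force: [-0.3, 0.4, -2.2]
opening: 0.153
grasp_force: 49.1
clk 10.58 pos [ 463.3 -288.7   59.8] rpy [180.    0.   82.8] shift [ 0.01 -0.01  0.07] turn [0. 0. 0.] F [-0.3  0.4 -2.2] q [-0.56  0.49  1.94 -0.    0.71 -0.43]
```

```bash
python3 -m inch '[[0,0,0,0,0,0.04,1],[0,0,0,0,0,0.04,1],[0,0,0,0,0,0.02,1],[0,0,0,0,0,0,1],[0,0,0,0,0,0,1]]' 
python3 go.py 463 -288.4 58 82.8
```

```text
clock: 11.0
eef_pos: [463.4, -288.8, 58.0]
tcp_rot: [3.141, 0.0, 1.445]
contact_force: [-2.3, 1.0, 8.3]
opening: 0.154
grasp_force: 50.6
clk 11.0 pos [ 463.4 -288.8   58. ] rpy [180.    0.   82.8] shift [ 0.01 -0.02  0.  ] turn [ 0.0001  0.0001 -0.    ] F [-2.3  1.   8.3] q [-0.56  0.5   1.94  0.    0.7  -0.43]
```

```bash
python3 -m inch '[[0,0,0,0,0,0,0.7],[0,0,0,0,0,0,0.5],[0,0,0,0,0,0,0.2],[0,0,0,0,0,0,0],[0,0,0,0,0,0,0],[0,0,0,0,0,0,0],[0,0,0,0,0,0,0]]' 
python3 -m inch '[[0,0,0,0,0,-0.3,0],[0,0,0,0,0,-0.6,0],[0,0,0,0,0,-0.9,0],[0,0,0,0,0,-0.9,0],[0,0,0,0,0,-0.9,0],[0,0,0,0,0,-0.9,0],[0,0,0,0,0,-0.9,0],[0,0,0,0,0,-0.9,0]]' 
python3 go.py 515.3 235 220 108.6
python3 - <<'E'
from h import *
f=grab_frame("top"); np.savez("top3.npz",**f); cv2.imwrite("pics/top3.png",f["pixels"][:,:,::-1])
E
```

```text
clock: 11.58
eef_pos: [463.2, -288.6, 57.2]
tcp_rot: [-3.142, -0.0, 1.445]
contact_force: [0.1, 0.2, -0.5]
opening: 0.999
grasp_force: 0.0
clock: 12.25
eef_pos: [463.1, -288.6, 216.5]
tcp_rot: [3.141, 0.0, 1.445]
contact_force: [0.3, -0.2, 0.1]
opening: 1.001
grasp_force: 0.0
clk 12.25 pos [ 463.1 -288.6  216.5] rpy [180.    0.   82.8] shift [21.04 -0.55 -0.14] turn [ 1.000e-04  1.000e-04 -1.433e-01] F [ 0.3 -0.2  0.1] q [-0.56  0.27  1.84 -0.    1.03 -0.43]
```

View pics/top3.png

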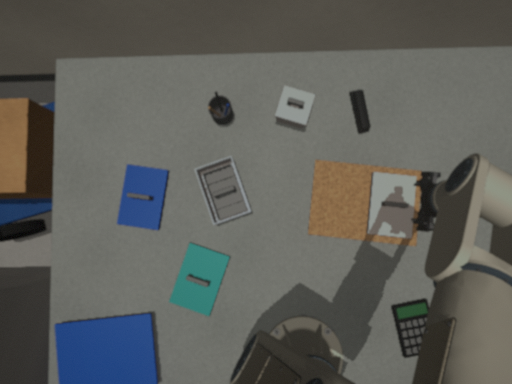

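Top view: the lid lies on the mat at (395,205), and the open tote at (223,191) holds the grey tray with its handle. I go back for the tray.

```bash
python3 -m inch '[[0,0,0,0.5,0,-0.3,0],[0,0,0,1,0,-0.3,0],[0,0,0,1,0,-0.3,0],[0,0,0,1,0,-0.3,0],[0,0,0,1,0,-0.3,0],[0,0,0,1,0,0,0],[0,0,0,1,0,0,0],[0,0,0,1,0,0,0]]' >/dev/null
python3 -m inch '[[0,0,0,1,0,0,0],[0,0,0,1,0,0,0],[0,0,0,1,0,0,0],[0,0,0,1,0,0,0],[0,0,0,1,0,0,0],[0,0,0,1,0,0,0],[0,0,0,1,0,0,0],[0,0,0,1,0,0,0]]' >/dev/null
python3 -m inch '[[0,0,0,1,0,0,0],[0,0,0,0.5,0,0,0],[0,0,-0.036,0,0,0,0],[0,0,-0.036,0,0,0,0],[0,0,-0.036,0,0,0,0],[0,0,-0.035,0,0,0,0],[0,0,0,0,0,0,0],[0,0,0,0,0,0,0]]'
python3 go.py 515.3 235 250 108.6
python3 - <<'E'
from h import *
f=grab_frame("wrist"); np.savez("w4.npz",**f); cv2.imwrite("pics/w4.png",f["pixels"][:,:,::-1])
E
```

```text
clock: 14.3
eef_pos: [516.1, 132.9, 252.2]
tcp_rot: [-3.141, 0.0, 1.891]
contact_force: [-0.4, 0.1, 0.6]
opening: 0.999
grasp_force: 0.0
clk 14.3 pos [516.1 132.9 252.2] rpy [-180.     0.   108.3] shift [3.89 1.26 0.09] turn [-0.0002  0.     -0.0014] F [-0.4  0.1  0.6] q [ 0.25  0.21  1.83 -0.    1.1  -0.07]
```

View pics/w4.png

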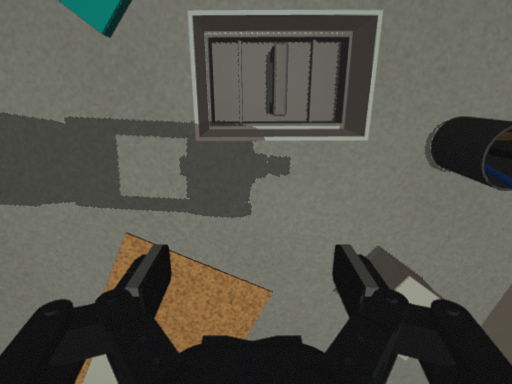

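Wrist view: the open tote's rim is at (190,11)-(382,12)-(367,138)-(196,138), with the tray inside and its handle near (281,80). I measure the handle by depth.

Run:
```python
from h import *
f=dict(np.load("w4.npz"))
c=cast(f,[(190,11),(382,12),(367,138),(196,138)],75)[:,:2]; print("rim",c.round(1).tolist(),c.mean(0))
z=f["z_map"]; u=np.argwhere(z[35:122,240:312]>0)[:,::-1]+[240,35]
p=cv2.undistortPoints(u.astype(float).reshape(-1,1,2),K(f),np.array(f["dist"])).reshape(-1,2)
w=(np.c_[p,np.ones(len(p))]*z[u[:,1],u[:,0]][:,None])@f["cam_to_world"][:3,:3].T+f["cam_to_world"][:3,3]
w=w[(w[:,2]>62)&(w[:,2]<78)]; print(len(w),cv2.minAreaRect(w[:,:2].astype(np.float32)),w.mean(0),np.median(w[:,2]))
```

```text
rim [[413.4, 261.5], [580.7, 316.7], [617.2, 207.1], [448.7, 151.0]] [515.00056112 234.06536124]
1033 ((512.5911254882812, 232.32330322265625), (14.170771598815918, 69.14324188232422), 18.493209838867188) [512.08003386 232.93734287  68.20063797] 68.39589848995911
```

```bash
python3 -m inch '[[0,0,-0.001,0.76,0.224,0,0],[0,0,0,0.77,0.224,0,0],[0,0,0,0.77,0.224,0,0],[0,0,0,0.77,0.224,0,0],[0,0,0,0.76,0.224,0,0],[0,0,0,0,0,0.8,0],[0,0,0,0,0,1,0],[0,0,0,0,0,1,0]]' >/dev/null
python3 -m inch '[[0,0,0,0,0,0.9,0],[0,0,0,0,0,0.9,0],[0,0,0,0,0,0.6,0],[0,0,0,0,0,0.2,0],[0,0,0,0,0,0,0],[0,0,0,0,0,0,0]]' >/dev/null
python3 go.py 512.5 232.6 62 108.5
```

```text
clk 15.52 pos [512.7 232.7 117.8] rpy [180.   -0.  108.6] shift [-0.   -0.01  2.23] turn [ 0.0001 -0.      0.0008] F [ 0.7 -0.2 -0. ] q [0.42 0.42 1.88 0.   0.84 0.1 ]
```

```bash
python3 -m inch '[[0,0,0,0,0,0.4,0],[0,0,0,0,0,0.5,0],[0,0,0,0,0,0.5,0],[0,0,0,0,0,0.5,0],[0,0,0,0,0,0.33,0],[0,0,0,0,0,0,0],[0,0,0,0,0,0,0]]' 
python3 -m inch '[[0,0,0,0,0,0,1],[0,0,0,0,0,0,1],[0,0,0,0,0,0,1],[0,0,0,0,0,0,1],[0,0,0,0,0,0,1],[0,0,0,0,0,0,1],[0,0,0,0,0,0,1],[0,0,0,0,0,0,1]]' 50
python3 -m inch '[[0,0,0,0,0,-0.2,1],[0,0,0,0,0,-0.3,1],[0,0,0,0,0,-0.4,1],[0,0,0,0,0,-0.4,1],[0,0,0,0,0,0,1],[0,0,0,0,0,0,1]]'
```

```text
clock: 16.1
eef_pos: [511.9, 232.4, 60.6]
tcp_rot: [-3.14, 0.0, 1.898]
contact_force: [0.3, -0.0, 0.4]
opening: 0.995
grasp_force: 0.0
clock: 16.77
eef_pos: [512.6, 232.8, 61.9]
tcp_rot: [3.141, -0.0, 1.897]
contact_force: [-0.3, -0.8, 5.2]
opening: 0.153
grasp_force: 49.9
clock: 17.27
eef_pos: [513.0, 232.9, 95.1]
tcp_rot: [3.14, -0.0, 1.897]
contact_force: [-0.9, -0.4, -3.3]
opening: 0.156
grasp_force: 48.9
```

```bash
python3 -m inch '[[0,0,0,0,0,-0.5,1],[0,0,0,0,0,-0.8,1],[0,0,0,0,0,-0.8,1],[0,0,0,0,0,-0.8,1],[0,0,0,0,0,-0.8,1],[0,0,0,0,0,-0.6,1],[0,0,0,0,0,-0.3,1],[0,0,0,0,0,0,1]]'
python3 go.py 483.3 -127.6 210 82.8
python3 - <<'E'
from h import *
f=grab_frame("top"); np.savez("top5.npz",**f); H=hsv(f)
m=blob((H[:,:,1]>80)&(H[:,:,0]<25),(335,200),5); b=blob((H[:,:,2]>134)&(H[:,:,1]<40),(395,190),9)
print("mat+",rect(f,m,4),"lid",b is not None and rect(f,b,26))
c=f["pixels"][140:260,290:440,::-1]; cv2.imwrite("pics/c5.png",cv2.resize(c,None,fx=4,fy=4,interpolation=2))
E
```

```text
clock: 17.93
eef_pos: [513.1, 233.0, 211.0]
tcp_rot: [3.139, -0.0, 1.897]
contact_force: [-0.1, -0.3, -2.4]
opening: 0.156
grasp_force: 49.2
clk 17.93 pos [513.1 233.  211. ] rpy [179.8  -0.  108.7] shift [-13.28  -5.76   0.02] turn [ 0.0009 -0.0003  0.144 ] F [-0.1 -0.3 -2.4] q [ 0.42  0.3   1.81 -0.    1.03  0.1 ]
mat+ [ 473.1 -208.9  338.4  238.2   82.8] lid [ 463.4 -287.4  192.3  131.4   -7. ]
```

View pics/c5.png

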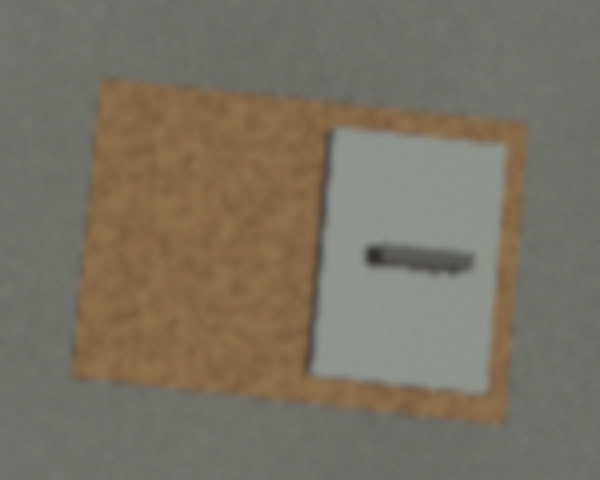

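The crop shows the lid flat and fully on the mat (crop pixels about (405,260)), with the left half free. I carry the tray there.

```bash
python3 -m inch '[[0,0,0,-0.39,-0.17,0,1],[0,0,0,-0.78,-0.339,0,1],[0,0,0,-0.78,-0.339,0,1],[0,0,0,-0.78,-0.339,0,1],[0,0,0,-0.78,-0.339,0,1],[0,0,0,-0.78,-0.339,0,1],[0,0,0,-0.78,-0.339,0,1],[0,0,0,-0.78,-0.339,0,1]]' >/dev/null
python3 -m inch '[[0,0,0,-0.78,-0.339,0,1],[0,0,0,-0.78,-0.339,0,1],[0,0,0,-0.78,-0.339,0,1],[0,0,0,-0.78,-0.339,0,1],[0,0,0,-0.78,-0.339,0,1],[0,0,0,-0.78,-0.339,0,1],[0,0,0,-0.78,-0.339,0,1],[0,0,0,-0.78,-0.339,0,1]]' >/dev/null
python3 -m inch '[[0,0,0,-0.78,-0.339,0,1],[0,0,0,-0.39,-0.17,0,1],[0,0,0.036,0,0,0,1],[0,0,0.036,0,0,0,1],[0,0,0.036,0,0,0,1],[0,0,0.036,0,0,0,1],[0,0,0,0,0,0,1],[0,0,0,0,0,0,1]]'
python3 go.py 483.3 -127.6 62 82.8
```

```text
clock: 19.98
eef_pos: [481.6, -127.4, 208.3]
tcp_rot: [-3.14, -0.0, 1.449]
contact_force: [-0.6, 0.5, -2.6]
opening: 0.156
grasp_force: 49.1
clk 19.98 pos [ 481.6 -127.4  208.3] rpy [-179.9   -0.    83. ] shift [-0.    0.08  5.85] turn [-0.0005 -0.0001  0.0011] F [-0.6  0.5 -2.6] q [-0.26  0.21  1.94  0.    0.99 -0.14]
```

```bash
python3 -m inch '[[0,0,0,0,0.08,0.4,1],[0,0,0,0,0,0.8,1],[0,0,0,0,0,0.8,1],[0,0,0,0,0,0.8,1],[0,0,0,0,0,0.8,1],[0,0,0,0,0,0.8,1],[0,0,0,0,0,0.5,1],[0,0,0,0,0,0.3,1]]' >/dev/null
python3 -m inch '[[0,0,0,0,0,0.15,1],[0,0,0,0,0,0.15,1],[0,0,0,0,0,0.1,1],[0,0,0,0,0,0.08,1],[0,0,0,0,0,0,1],[0,0,0,0,0,0,1]]' 
python3 go.py 483.3 -127.6 62 82.8
```

```text
clock: 21.15
eef_pos: [484.5, -127.9, 67.4]
tcp_rot: [3.141, 0.0, 1.445]
contact_force: [0.1, 0.7, -2.7]
opening: 0.157
grasp_force: 49.0
clk 21.15 pos [ 484.5 -127.9   67.4] rpy [180.    0.   82.8] shift [ 0.   -0.05  0.22] turn [0.0002 0.     0.    ] F [ 0.1  0.7 -2.7] q [-0.26  0.43  2.03  0.    0.68 -0.14]
```

```bash
python3 -m inch '[[0,0,0,0,0,0.08,1],[0,0,0,0,0,0.06,1],[0,0,0,0,0,0.05,1],[0,0,0,0,0,0.03,1],[0,0,0,0,0,0.0,1],[0,0,0,0,0,0,1]]'
```

```text
clock: 21.65
eef_pos: [484.3, -127.8, 61.9]
tcp_rot: [3.142, -0.0, 1.445]
contact_force: [-3.0, 0.4, 4.8]
opening: 0.156
grasp_force: 50.3
```

Contact is made, so I release, back off and check.

```bash
python3 -m inch '[[0,0,0,0,0,0,0.7],[0,0,0,0,0,0,0.5],[0,0,0,0,0,0,0.2],[0,0,0,0,0,0,0],[0,0,0,0,0,0,0],[0,0,0,0,0,0,0],[0,0,0,0,0,0,0]]' 
python3 -m inch '[[0,0,0,0,0,-0.3,0],[0,0,0,0,0,-0.6,0],[0,0,0,0,0,-0.9,0],[0,0,0,0,0,-0.9,0],[0,0,0,0,0,-0.9,0],[0,0,0,0,0,-0.9,0],[0,0,0,0,0,-0.9,0],[0,0,0,0,0,-0.9,0]]' 
python3 -m inch '[[0,0,0,0,0,-0.5,0],[0,0,0,0,0,0,0],[0,0,0,0,0,0,0]]' >/dev/null
python3 - <<'E'
from h import *
f=grab_frame("scene"); cv2.imwrite("pics/end.png",f["pixels"][:,:,::-1])
E
```

```text
clock: 22.23
eef_pos: [484.3, -127.8, 61.5]
tcp_rot: [3.142, -0.0, 1.445]
contact_force: [-0.2, 0.2, 0.1]
opening: 1.0
grasp_force: 0.0
clock: 22.9
eef_pos: [484.0, -127.7, 220.8]
tcp_rot: [3.141, 0.0, 1.445]
contact_force: [0.5, -0.4, -0.2]
opening: 0.999
grasp_force: 0.0
```

View pics/end.png

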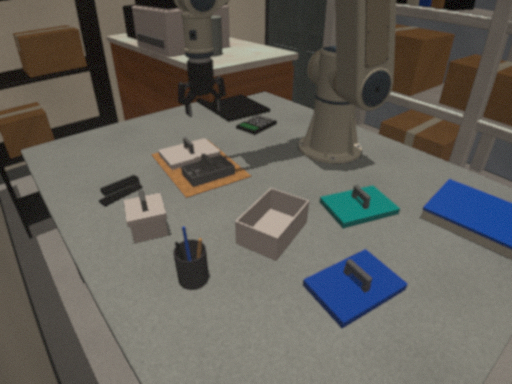

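The final view shows the lid at (190,152) and the tray at (208,168), both flat on the mat. The empty tote is in place at (272,222), the bystanders are untouched and the gripper is clear.

```bash
python3 -c "
from rig import r
print(r.sign_off())"
```

```text
the job is handed in; nothing more can be done
None
```

I handed the job in at about 23 s on the robot's clock: the lid and the tray lie side by side, flat and released on the cork mat, and the tote and the other desk things look unmoved in the last picture. The sign-off gave no verdict.

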